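# Tip the grinding balls out of the hinged pan

## Robot

A 6-joint arm with a two-finger parallel gripper is mounted at the origin on the work surface. World frame = base frame: x ahead of the robot, y to its left, z up, the work surface at z = 0. Lengths are in m, angles in degrees, forces in N, time in s.
With the tool pointing down it reaches from about 0.325 to 0.75 m from the base axis. Payload 7.6 kg.
Tool frame: the origin (TCP) lies midway between the tips of the shut fingers; the grasp point (between the pads) lies 19 mm behind it (bot.grip_depth is the distance from the TCP to the grasp point, in m); z points along the fingers, y is the line along which they close (so a half turn about z gives the same grasp; the last joint's range is limited). The gripper opens to 85 mm and grips with 20 to 120 N. Pads are 22 mm wide; open, the fingers measure 114 mm over their backs; the gripper's body (76 mm by 85 mm) begins 54 mm behind the grasp point. The pads swing forward as they close: fully open they stand 13 mm farther back than shut.
Start: joints at [-77.825, 2.991, 80.254, -0, 96.75, -4.028], TCP at [0.147, -0.504, 0.231] pointing down, gripper open.
Joint ranges: [-166.34, 166.34], [-52.06, 124.39], [6.96, 135.62], [-60.46, 240.46], [14.63, 156.25], [-167.68, 167.68]. Speed limits (degrees/s): [147.25, 147.25, 172.46, 180, 180, 180].

## Interface

Orientations are given as [roll, pitch, yaw] about the fixed x, y, z axes, in that order (R = Rz(yaw) Ry(pitch) Rx(roll)).
In Python, from plant import monitor, snapshot, camera_model, bot gives the robot as it stands. The module is installed in compiled form; this text tells all that it offers.
- The arm moves only by the tool arm_command, never from a script. Its argument "series" is one flat list of numbers, 7 for each row, row after row: the shift along the world's x, y, z in m, then the turn, a rotation vector about the world's x, y, z in rad, then the closure, from 0 (fully open) to 1 (shut). A call has 1 to 5 rows; each row is the pose to reach, as a shift and turn from the pose commanded when the call began; what a row does not reach only later rows make up. A row lasts 1/12 s, in which the tool goes at most 41.7 mm and 7.16 degrees, less where a joint would pass 70% of its speed; a pose out of reach is approached as far as the arm can. A call with a gripper value outside its range is refused whole. The fingers move at their own pace and stop on an object; "squeeze" is the grip in N (left out, the last holds). Time passes only in rows, so rows that repeat a pose let the fingers close. It gives the time, the measured TCP pose, the force, the opening and the grip force at its end, in the units of the state.
- monitor.get_state(): the state, without advancing time (a new reading comes with each control period).
- snapshot(name): name is "scene" or "top" or "wrist"; returns the picture (480x640x3 uint8, blue, green, red); there is no depth.
- camera_model(name): a dict with "camera_matrix" (3x3 intrinsics, pixels), "T" (4x4, takes a point from camera to world coordinates). Camera axes: x right, y down, z forward; pixel columns grow to the right and rows downward; lengths in m; the calibration is good to about 2 mm. The wrist camera is an equidistant fisheye: a pixel r from the principal point sees the ray r / f radians off the axis. A picture is of the moment at which its call begins: read the wrist's pose just before it. camera_model takes no time and is no camera call; for the wrist camera it gives the pose at the moment of the call.
- bot.close_job(): hands the job in; it is judged then, once.
The state is a dict: "time_s": time; "q": joint angles; "joint_vel": joint speeds; "joint_torque": joint torques, N m; "ee_pos": TCP position; "orientation": TCP orientation; "ft_force": force on the tool from outside, world axes, zero at the start; "torque": the same for the moment, N m; "gripper_width": finger opening in m; "grip_force": force on a finger pad.
Only numpy, scipy, OpenCV 4.12 (cv2) and the standard library are available. Lean on these libraries where they do the work, as an engineer would, in place of code of your own. Each camera call takes 0.05 s, during which the arm holds its last target. There are 200 camera calls.

## Task

The steel pan in the tipping stand holds three grinding balls under a loose lid. Keeping the pan level, take the lid off and lay it flat in the middle of the white tile; then tip the pan to about 50 degrees (never past 65) and keep it there for about a second so that all the balls roll out into the grey tray, and bring the pan back fully level against its stop. Do not knock over the beaker, the bottle or the jar.

Things in the scene. Friction and masses are not known exactly. Their poses are not given: they have to be found in the camera images.
- tipper: fixed tipping stand: base plate 130 x 200 x 12 mm, two uprights at y = +-72 mm, 160 mm high. Origin: underside centre of the base, straight below the hinge axis, which runs along the stand's y, 140 mm above the bench. Tray and pouring lip lie on its +x side, away from the robot. On its -y side a dial disc (radius 78 mm, y = -80 to -84 mm) marked every 10 degrees from level, heavier at 50
- pan (a joint): tilt of the pan about the hinge axis in rad: 0 = level against its stop, growing as the pouring lip (+x side) goes down; travel 0 to 1.3. A stiff hinge: it stays where it is left and takes about 0.2 to 0.3 N m to turn. Pressing the far half of the rocker bar down tips the pan, pressing its near half down brings it back
- bar_far (a point): far (+x) end of the rocker bar, middle of its top edge, 100 mm from the axis; axes as the pan's. The bar is a flat aluminium bar fixed to the pan and turning with it, outside the stand's -y side: 200 mm long along x (+-100 mm from the axis), 24 mm wide, 8 mm thick, centred on the axis height, its centre line at stand y = -140 mm
- bar_near (a point): the same at the near (-x) end of the rocker bar
- pan_floor (a point): centre of the floor of the open steel pan between the uprights; turns with the pan (x to the pouring lip, z up from the floor). Pan outside: stand x -69 to +105 mm, 108 mm wide, rim 20 mm above the axis, floor 10 mm below it; its +x end wall is a ramp rising at 30 degrees
- lid: loose aluminium lid on the pan, plate 180 (x) x 116 (y) x 5 mm, with a locating plug 4 mm deep under it; origin at the centre of the plate in plan, at the underside of the plug; plate top 9 mm above the origin. On top a black bridge handle: bar 70 mm long along x, 16 mm wide (y), from 30 to 44 mm above the origin, above the plate's centre; its two legs are 12 mm wide. About 0.22 kg
- tile: fixed white ceramic tile lying on the bench, 210 (x) x 180 (y) x 10 mm; origin at the centre of its underside. It lies to the left or the right of the stand, an open book on the other side
- tray: grey plastic open tray, fixed, 200 x 200 x 45 mm, walls 4 mm, beyond the pouring lip; origin at the centre of its underside
- beaker: bystander: glass beaker, diameter 72 mm, 90 mm tall, loose; origin at underside centre
- reagent: bystander: amber bottle, diameter 66 mm, 150 mm tall, loose; origin at underside centre
- pot: bystander: small white jar with a screw cap, diameter 52 mm, 60 mm tall, loose; origin at underside centre
- ball0_center (a point): centre of one of the three white ceramic grinding balls, 22 mm in diameter, 33 g each, at first side by side on the pan's floor under the lid
- ball1_center (a point): centre of one of the three white ceramic grinding balls, 22 mm in diameter, 33 g each, at first side by side on the pan's floor under the lid
- ball2_center (a point): centre of one of the three white ceramic grinding balls, 22 mm in diameter, 33 g each, at first side by side on the pan's floor under the lid

How it is judged (in metres and radians):
On the way, in this order (a step that is already met when the one before it is completed fails the run):
1. the lid lies flat on the tile, let go, with the pan still level (horizontal distance between lid and tile below 0.05 m and height (world z) of lid below 0.018 m and angle between lid's own z axis and vertical below 0.1 rad and value of joint pan below 0.1 rad and contact force between the fingers and lid below 0.2 N), for 0.2 s.
2. the pan is tipped to about 50 degrees (40 to 60) and kept there (value of joint pan between 0.7 and 1.05 rad), for 0.5 s.
At the end, for the whole second after the job is handed in: all three balls in the tray, the pan level again (within 4.5 degrees), the lid lying flat and still on the tile with its centre within 50 mm of the tile's (horizontal distance between lid and tile below 0.05 m and height (world z) of lid below 0.018 m and angle between lid's own z axis and vertical below 0.1 rad and value of joint pan below 0.08 rad and linear speed of lid below 0.02 m/s and x of ball0_center in the frame of tray between -0.1 and 0.1 m and y of ball0_center in the frame of tray between -0.1 and 0.1 m and z of each of ball0_center, ball1_center, ball2_center in the frame of tray below 0.045 m and x of ball1_center in the frame of tray between -0.1 and 0.1 m and y of ball1_center in the frame of tray between -0.1 and 0.1 m and x of ball2_center in the frame of tray between -0.1 and 0.1 m and y of ball2_center in the frame of tray between -0.1 and 0.1 m); the robot touches nothing.
It fails at once if the pan tipped past 65 degrees (value of joint pan above 1.134 rad).
It fails at once if the pan tipped more than 12 degrees with the lid still on it (value of joint pan above 0.21 rad and horizontal distance between lid and tipper below 0.12 m).
It fails at once if beaker, bottle or jar knocked over (angle between any of beaker, reagent, pot's own z axis and vertical above 0.7 rad).
It also fails if it takes over 72 s, if anything falls off the work surface, if the arm or the gripper's body presses on something with over 40 N, if the wrist force passes 120 N, or if a joint passes its speed limit or range.

## Working session

There is one attempt and no reset: what is moved stays moved. The work goes in short steps, Python scripts to look and compute and a tool call to move; the robot and the scene stay as the last step left them, time stands still between calls to the robot, and variables do not carry over. Pictures are saved under pics/ and viewed, at most 10 in all, crops included, and the job is handed in when it is done.

Besides the shell and the picture viewer there is one more tool, called after "Request:" in YAML: its name, and indented under it one key for each argument. arm_command: Moves the arm, as the interface text tells. Its arguments: {"type":"object","properties":{"series":{"type":"array"},"squeeze":{"type":"number"}},"required":["series"]}

```bash
mkdir -p pics
python3 - <<'E'
from plant import monitor, snapshot, camera_model, bot
import cv2,numpy as np
for n in ("scene","top"):
    cv2.imwrite(f"pics/{n}0.png",snapshot(n))
    c=camera_model(n);print(n,np.round(c["camera_matrix"],1).tolist(),np.round(c["T"],3).tolist())
s=monitor.get_state();print(s["ee_pos"],s["orientation"],s["ft_force"],s["gripper_width"])
E
```

```text
scene [[602.0, 0.0, 311.0], [0.0, 602.0, 232.3], [0.0, 0.0, 1.0]] [[-0.73, 0.579, -0.363, 1.021], [0.683, 0.626, -0.377, 0.504], [0.009, -0.523, -0.852, 1.234], [0.0, 0.0, 0.0, 1.0]]
top [[561.7, 0.0, 329.6], [0.0, 561.7, 243.0], [0.0, 0.0, 1.0]] [[0.017, -0.996, 0.086, 0.441], [-1.0, -0.016, 0.011, 0.001], [-0.01, -0.086, -0.996, 1.555], [0.0, 0.0, 0.0, 1.0]]
[ 0.14646658 -0.50387257  0.23056682] [-1.79919005e+02 -5.39802831e-03  1.62039100e+01] [ 0.07168329 -0.76196892 -0.45391487] 0.08494398249984826
```

View pics/top0.png

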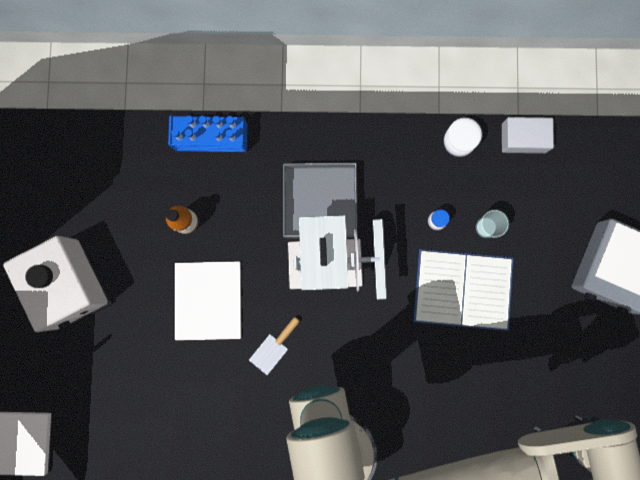

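View pics/scene0.png

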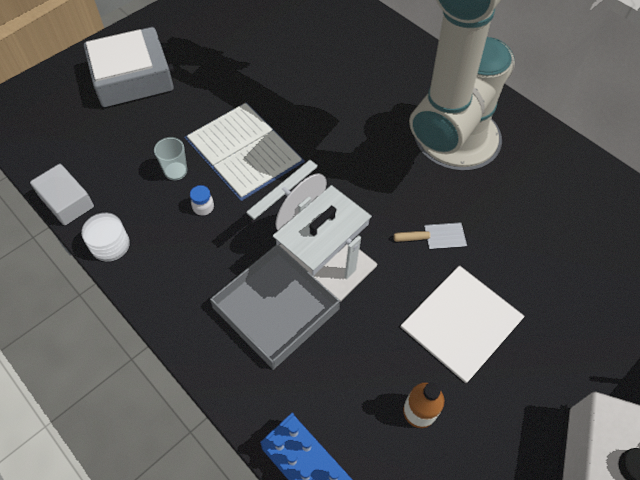

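The top view shows the tile at about (208,301), the lid handle at (323,250), the bar running (379,220)-(380,298), and the tray at (320,200). The scene view agrees. Next I'll enlarge the stand and compute positions.

```bash
cat > h.py <<'E'
from plant import monitor, snapshot, camera_model, bot
import cv2,numpy as np
def ray(n,u,v,z):
    c=camera_model(n);K=c["camera_matrix"];T=np.array(c["T"])
    d=T[:3,:3]@np.linalg.solve(K,[u,v,1.]);o=T[:3,3]
    return (o+d*(z-o[2])/d[2])
E
python3 - <<'E'
from h import *
im=cv2.imread("pics/top0.png")
cv2.imwrite("pics/c1.png",cv2.resize(im[205:305,275:395],None,fx=6,fy=6,interpolation=cv2.INTER_CUBIC)[:600])
P=lambda n,pts,z:print(n,[np.round(ray("top",u,v,z),3)[:2].tolist() for u,v in pts])
P("tile",[(175,263),(240,262),(241,339),(176,340)],.01)
P("tray",[(283,164),(356,163),(356,236)],.045)
P("bar",[(374,220),(383,219),(386,298),(377,299)],.144)
P("lid",[(300,217),(345,215),(347,289),(300,290)],.165)
P("handle",[(323,250),(323,237),(323,264)],.198)
E
```

```text
tile [[0.512, 0.444], [0.518, 0.265], [0.308, 0.255], [0.302, 0.433]]
tray [[0.786, 0.149], [0.792, -0.05], [0.592, -0.053]]
bar [[0.623, -0.094], [0.626, -0.117], [0.427, -0.126], [0.425, -0.104]]
lid [[0.625, 0.092], [0.632, -0.021], [0.448, -0.028], [0.444, 0.088]]
handle [[0.541, 0.032], [0.573, 0.033], [0.507, 0.031]]
```

View pics/c1.png

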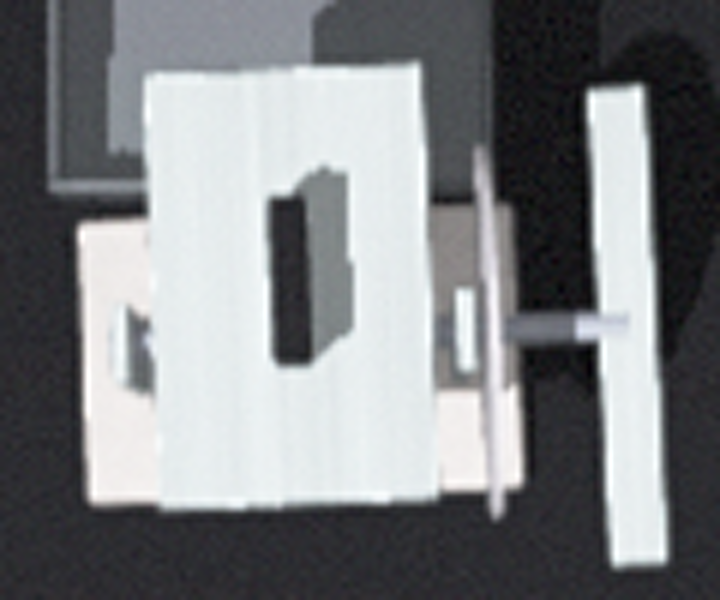

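Fitted from the crop: the stand yaw is about 2.7° and the handle is at about (0.537, 0.032), top at z=0.200. The tile centre is about (0.410, 0.349). These agree with the given sizes. Now I'll move over the lid, staying high to clear the dial disc.

Request:
arm_command:
  series: [0.01,0.011,0.018,0,0,-0.047,0,0.02,0.022,0.036,0,0,-0.094,0,0.03,0.033,0.054,0,0,-0.141,0,0.04,0.044,0.07,0,0,-0.188,0,0.05,0.055,0.07,0,0,-0.236,0]
  squeeze: 50

```text
time_s: 0.52
ee_pos: [0.1971, -0.4493, 0.3047]
orientation: [179.7, -0.1, 2.5]
ft_force: [-0.2, -1.5, 0.5]
gripper_width: 0.0852
grip_force: 0.0
```

Request:
arm_command:
  series: [0.017,0.024,0,0,0,0,0,0.034,0.048,0,0,0,0,0,0.051,0.072,0,0,0,0,0,0.068,0.096,0,0,0,0,0,0.085,0.12,0,0,0,0,0]

```text
time_s: 0.93
ee_pos: [0.282, -0.3278, 0.3009]
orientation: [-180.0, 0.0, 2.7]
ft_force: [0.4, -0.3, -0.7]
gripper_width: 0.0855
grip_force: 0.0
```

Request:
arm_command:
  series: [0.017,0.024,0,0,0,0,0,0.034,0.048,0,0,0,0,0,0.051,0.072,0,0,0,0,0,0.068,0.096,0,0,0,0,0,0.085,0.12,0,0,0,0,0]

```text
time_s: 1.35
ee_pos: [0.367, -0.2078, 0.3011]
orientation: [-180.0, 0.0, 2.7]
ft_force: [0.6, -1.1, -0.5]
gripper_width: 0.0855
grip_force: 0.0
```

Request:
arm_command:
  series: [0.017,0.024,0,0,0,0,0,0.034,0.048,0,0,0,0,0,0.051,0.072,0,0,0,0,0,0.068,0.096,0,0,0,0,0,0.085,0.12,0,0,0,0,0]

```text
time_s: 1.77
ee_pos: [0.4521, -0.0877, 0.301]
orientation: [-180.0, 0.0, 2.7]
ft_force: [0.1, -0.5, 0.3]
gripper_width: 0.0856
grip_force: 0.0
```

Request:
arm_command:
  series: [0.017,0.024,0,0,0,0,0,0.034,0.048,0,0,0,0,0,0.051,0.072,0,0,0,0,0,0.068,0.096,0,0,0,0,0,0.085,0.12,0,0,0,0,0]

```text
time_s: 2.18
ee_pos: [0.5371, 0.0322, 0.3008]
orientation: [180.0, 0.0, 2.7]
ft_force: [-0.2, -0.3, 1.1]
gripper_width: 0.0852
grip_force: 0.0
```

Run:
```python
from h import *
s=monitor.get_state();print(s["time_s"],s["ee_pos"],s["orientation"],s["ft_force"])
c=camera_model("wrist");T=np.array(c["T"]);K=np.array(c["camera_matrix"])
im=snapshot("wrist");cv2.imwrite("pics/w1.png",im)
print(K.tolist(),np.round(T,3).tolist())
# predicted pixel of the handle ends/centre
for p in [(.537,.032,.2),(.572,.034,.2),(.502,.030,.2)]:
    q=T[:3,:3].T@(np.array(p)-T[:3,3]);th=np.arctan2(np.hypot(q[0],q[1]),q[2]);r=th*K[0,0]/np.hypot(q[0],q[1])
    print(p,q[0]*r+K[0,2],q[1]*r+K[1,2])
```

```text
2.1833 [0.53705732 0.03224642 0.30080844] [1.79996889e+02 4.88920163e-02 2.68770584e+00] [-0.18543153 -0.25909897  1.10832645]
[[371.64829954431775, 0.0, 313.74542877748985], [0.0, 371.64829954431775, 234.25424841463743], [0.0, 0.0, 1.0]] [[0.047, -0.945, -0.325, 0.62], [-0.999, -0.044, -0.015, 0.037], [0.0, 0.325, -0.946, 0.443], [0.0, 0.0, 0.0, 1.0]]
(0.537, 0.032, 0.2) 314.73970119978196 234.329891559095
(0.572, 0.034, 0.2) 314.2458850094462 184.42365380533022
(0.502, 0.03, 0.2) 315.18145811143097 280.03508731811917
```

View pics/w1.png

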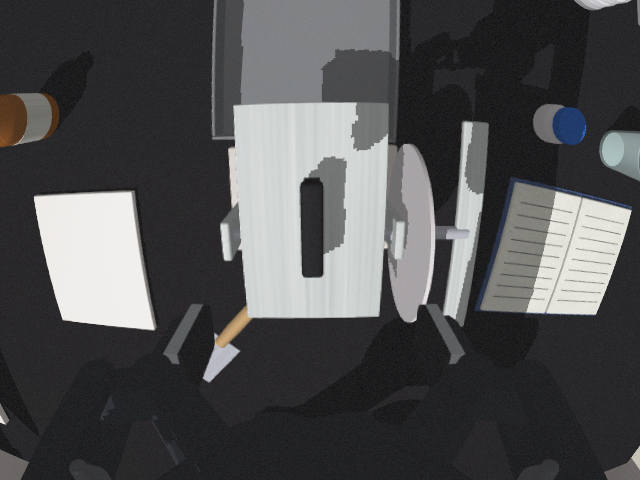

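The handle shows at col 312, rows 179–277, within about 3 mm of the prediction (about +3 mm in x, +2 mm in y). I'll descend with that correction and grip.

Request:
arm_command:
  series: [0.003,0.002,-0.025,0,0,0,0,0.003,0.002,-0.05,0,0,0,0,0.003,0.002,-0.075,0,0,0,0,0.003,0.002,-0.1,0,0,0,0,0.003,0.002,-0.115,0,0,0,0]

```text
time_s: 2.65
ee_pos: [0.5383, 0.0329, 0.1827]
orientation: [-180.0, 0.3, 2.7]
ft_force: [0.5, 0.4, -0.8]
gripper_width: 0.0854
grip_force: 0.0
```

Request:
arm_command:
  series: [0,0,-0.005,0,0,0,0,0,0,-0.01,0,0,0,0,0,0,-0.01,0,0,0,0.3,0,0,-0.01,0,0,0,0.5,0,0,-0.01,0,0,0,0.6]

```text
time_s: 3.07
ee_pos: [0.5401, 0.0328, 0.1777]
orientation: [180.0, -0.1, 2.7]
ft_force: [0.6, 0.1, -0.7]
gripper_width: 0.0515
grip_force: 0.0
```

Request:
arm_command:
  series: [0,0,0,0,0,0,0.7,0,0,0,0,0,0,0.8,0,0,0,0,0,0,1,0,0,0,0,0,0,1,0,0,0,0,0,0,1]

```text
time_s: 3.48
ee_pos: [0.5399, 0.0328, 0.177]
orientation: [180.0, -0.1, 2.7]
ft_force: [1.2, -0.3, 3.1]
gripper_width: 0.0156
grip_force: 49.3
```

Request:
arm_command:
  series: [0,0,0,0,0,0,1,0,0,0,0,0,0,1,0,0,0,0,0,0,1,0,0,0,0,0,0,1,0,0,0,0,0,0,1]

```text
time_s: 3.9
ee_pos: [0.5399, 0.0328, 0.177]
orientation: [180.0, -0.1, 2.7]
ft_force: [0.3, -0.5, 5.1]
gripper_width: 0.0147
grip_force: 49.5
```

Gripped at 15 mm wide. I'll lift straight up slowly and check.

Request:
arm_command:
  series: [0,0,0.004,0,0,0,1,0,0,0.01,0,0,0,1,0,0,0.018,0,0,0,1,0,0,0.028,0,0,0,1,0,0,0.04,0,0,0,1]

```text
time_s: 4.32
ee_pos: [0.5393, 0.0329, 0.2168]
orientation: [180.0, 0.1, 2.7]
ft_force: [-0.1, 0.6, -2.1]
gripper_width: 0.0149
grip_force: 48.7
```

Request:
arm_command:
  series: [0,0,0.016,0,0,0,1,0,0,0.032,0,0,0,1,0,0,0.048,0,0,0,1,0,0,0.064,0,0,0,1,0,0,0.075,0,0,0,1]

```text
time_s: 4.73
ee_pos: [0.5398, 0.0329, 0.2942]
orientation: [180.0, -0.2, 2.7]
ft_force: [0.2, 0.6, -1.7]
gripper_width: 0.0151
grip_force: 48.7
```

Run:
```python
from h import *
s=monitor.get_state();print(s["time_s"],s["ee_pos"],s["orientation"],s["ft_force"],s["gripper_width"])
im=snapshot("scene")[130:330,180:440];cv2.imwrite("pics/s1.png",cv2.resize(im,None,fx=3,fy=3))
```

```text
4.7333 [0.53978627 0.03287068 0.29424289] [ 1.79987172e+02 -1.67820702e-01  2.68559708e+00] [ 0.23287118  0.602244   -1.68457064] 0.015084257300538093
```

View pics/s1.png

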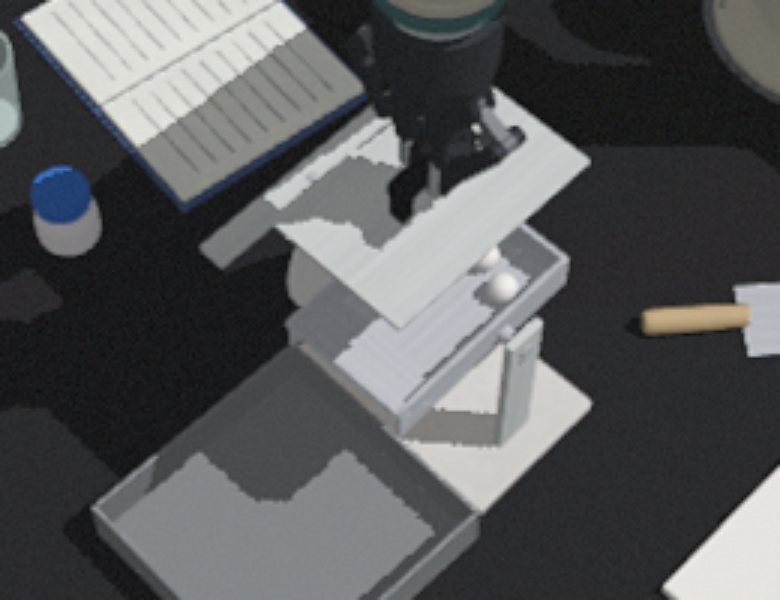

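The lid is held level and the pan is still level with its balls. I'll carry the lid over the tile and lower it to about 12 mm above.

Request:
arm_command:
  series: [-0.006,0.015,0,0,0,0,1,-0.015,0.036,0,0,0,0,1,-0.024,0.058,0,0,0,0,1,-0.034,0.082,0,0,0,0,1,-0.044,0.106,0,0,0,0,1]

```text
time_s: 5.2
ee_pos: [0.4949, 0.1397, 0.2911]
orientation: [180.0, 0.0, 2.7]
ft_force: [0.1, -0.0, -2.3]
gripper_width: 0.0151
grip_force: 48.8
```

Request:
arm_command:
  series: [-0.009,0.022,0,0,0,0,1,-0.018,0.044,0,0,0,0,1,-0.027,0.066,0,0,0,0,1,-0.036,0.088,0,0,0,0,1,-0.044,0.106,0,0,0,0,1]

```text
time_s: 5.62
ee_pos: [0.4507, 0.2462, 0.2911]
orientation: [180.0, 0.0, 2.7]
ft_force: [0.4, -0.9, -2.5]
gripper_width: 0.0151
grip_force: 48.9
```

Request:
arm_command:
  series: [-0.009,0.022,0,0,0,0,1,-0.018,0.044,0,0,0,0,1,-0.027,0.066,-0.01,0,0,0,1,-0.036,0.088,-0.025,0,0,0,1,-0.042,0.104,-0.045,0,0,0,1]

```text
time_s: 6.03
ee_pos: [0.4089, 0.3507, 0.2471]
orientation: [-179.9, -0.1, 2.7]
ft_force: [0.5, 0.6, -1.8]
gripper_width: 0.0147
grip_force: 48.9
```

Request:
arm_command:
  series: [0,0,-0.022,0,0,0,1,0,0,-0.044,0,0,0,1,0,0,-0.066,0,0,0,1,0,0,-0.088,0,0,0,1,0,0,-0.11,0,0,0,1]

```text
time_s: 6.45
ee_pos: [0.4092, 0.3488, 0.1351]
orientation: [180.0, 0.0, 2.7]
ft_force: [0.2, 0.3, -2.9]
gripper_width: 0.0152
grip_force: 49.0
```

Request:
arm_command:
  series: [0,0,-0.022,0,0,0,1,0,0,-0.044,0,0,0,1,0,0,-0.066,0,0,0,1,0,0,-0.084,0,0,0,1,0,0,-0.094,0,0,0,1]

```text
time_s: 6.87
ee_pos: [0.4084, 0.3479, 0.0396]
orientation: [179.9, 0.2, 2.7]
ft_force: [0.3, -0.0, -2.4]
gripper_width: 0.0152
grip_force: 49.0
```

Run:
```python
from h import *
s=monitor.get_state();print(s["time_s"],s["ee_pos"],s["orientation"],s["ft_force"],s["gripper_width"])
im=snapshot("top")[200:360,120:400];cv2.imwrite("pics/t2.png",cv2.resize(im,None,fx=2.8,fy=2.8))
```

```text
6.8667 [0.40836362 0.34794801 0.03959361] [179.86549013   0.19296448   2.67885132] [ 0.34084495 -0.0413239  -2.38293573] 0.015174641398582572
```

View pics/t2.png

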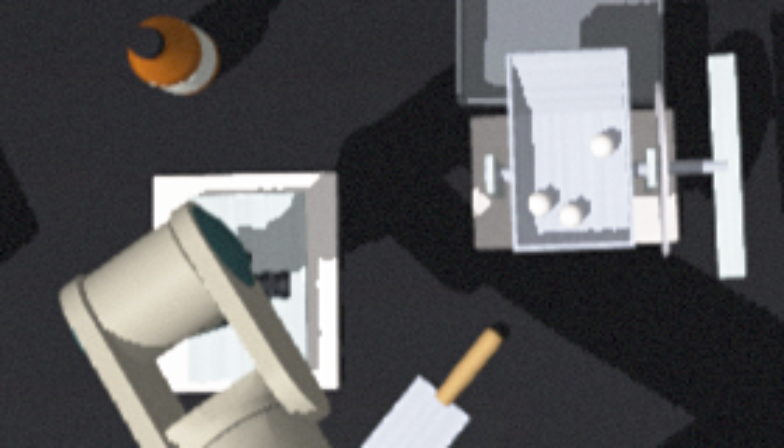

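The lid is centred over the tile, and three balls lie loose in the level pan. I'll lower to contact.

Request:
arm_command:
  series: [0.001,0.001,-0.002,0,0,0,1,0.001,0.001,-0.004,0,0,0,1,0.001,0.001,-0.006,0,0,0,1,0.001,0.001,-0.007,0,0,0,1,0.001,0.001,-0.007,0,0,0,1]

```text
time_s: 7.33
ee_pos: [0.4108, 0.35, 0.0359]
orientation: [-180.0, -0.0, 2.7]
ft_force: [0.0, -0.6, -2.8]
gripper_width: 0.0151
grip_force: 49.0
```

Request:
arm_command:
  series: [0,0,-0.001,0,0,0,1,0,0,-0.002,0,0,0,1,0,0,-0.003,0,0,0,1,0,0,-0.004,0,0,0,1,0,0,-0.004,0,0,0,1]

```text
time_s: 7.75
ee_pos: [0.4105, 0.3498, 0.0312]
orientation: [180.0, 0.0, 2.7]
ft_force: [1.2, -0.5, -2.1]
gripper_width: 0.0152
grip_force: 49.1
```

Request:
arm_command:
  series: [0,0,-0.001,0,0,0,1,0,0,-0.001,0,0,0,1,0,0,-0.002,0,0,0,1,0,0,-0.002,0,0,0,1,0,0,-0.002,0,0,0,1]

```text
time_s: 8.17
ee_pos: [0.4109, 0.3501, 0.0311]
orientation: [-180.0, -0.1, 2.7]
ft_force: [-4.8, -4.2, 10.2]
gripper_width: 0.0148
grip_force: 50.7
```

Contact felt at the expected height (0.031). I'll release and rise.

Request:
arm_command:
  series: [0,0,0,0,0,0,0.7,0,0,0,0,0,0,0.4,0,0,0,0,0,0,0.2,0,0,0,0,0,0,0,0,0,0,0,0,0,0]

```text
time_s: 8.58
ee_pos: [0.4105, 0.3498, 0.0291]
orientation: [180.0, 0.0, 2.7]
ft_force: [0.4, 0.5, -0.3]
gripper_width: 0.0726
grip_force: 0.0
```

Request:
arm_command:
  series: [0,0,0,0,0,0,0,0,0,0.008,0,0,0,0,0,0,0.02,0,0,0,0,0,0,0.035,0,0,0,0,0,0,0.055,0,0,0,0]

```text
time_s: 9.0
ee_pos: [0.4102, 0.3496, 0.0851]
orientation: [180.0, 0.1, 2.7]
ft_force: [-0.8, -0.2, -0.3]
gripper_width: 0.0852
grip_force: 0.0
```

Request:
arm_command:
  series: [0,0,0.035,0,0,0,0.2,0,0,0.07,0,0,0,0.4,0,0,0.105,0,0,0,0.6,0,0,0.14,0,0,0,0.8,0,0,0.175,0,0,0,1]

```text
time_s: 9.42
ee_pos: [0.4102, 0.3496, 0.2628]
orientation: [-179.9, -0.1, 2.7]
ft_force: [1.1, 0.1, -0.8]
gripper_width: 0.0257
grip_force: 0.0
```

Run:
```python
from h import *
s=monitor.get_state();print(s["time_s"],s["ee_pos"],s["orientation"],s["ft_force"],s["gripper_width"])
im=snapshot("scene")[100:430,180:560];cv2.imwrite("pics/s2.png",cv2.resize(im,None,fx=1.8,fy=1.8))
```

```text
9.4167 [0.41019471 0.34958869 0.26277982] [-1.79943699e+02 -9.29936790e-02  2.68178554e+00] [ 1.05984635  0.06823413 -0.82110767] 0.025671532777445157
```

View pics/s2.png

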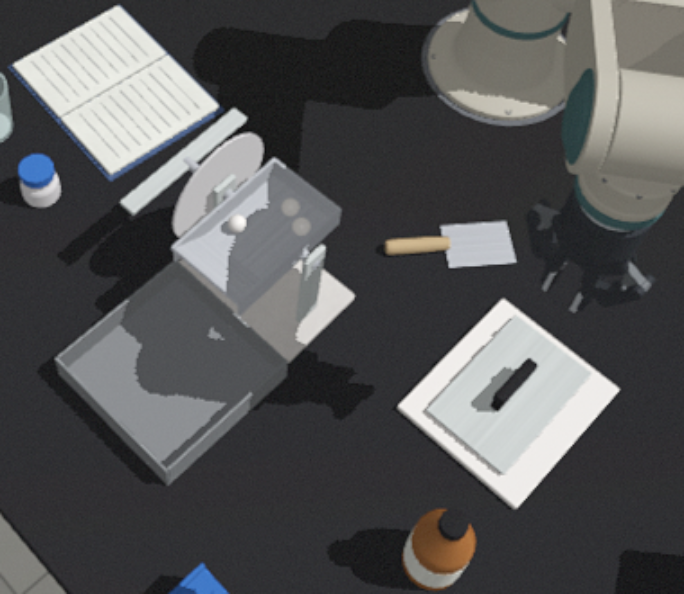

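The lid lies flat and centred on the tile, with the balls still in the level pan. With the fingers shut, I'll cross high over to the far half of the bar, at TCP (0.585, -0.111).

Request:
arm_command:
  series: [0.006,-0.015,0.006,0,0,0,1,0.014,-0.038,0.012,0,0,0,1,0.023,-0.062,0.018,0,0,0,1,0.033,-0.088,0.02,0,0,0,1,0.044,-0.115,0.02,0,0,0,1]
  squeeze: 20

```text
time_s: 9.88
ee_pos: [0.4547, 0.234, 0.2814]
orientation: [-179.9, -0.2, 2.7]
ft_force: [0.7, 0.1, -0.2]
gripper_width: 0.0001
grip_force: 0.0
```

Request:
arm_command:
  series: [0.009,-0.023,0,0,0,0,1,0.018,-0.046,0,0,0,0,1,0.026,-0.069,0,0,0,0,1,0.035,-0.092,0,0,0,0,1,0.044,-0.115,0,0,0,0,1]

```text
time_s: 10.3
ee_pos: [0.4987, 0.1187, 0.2806]
orientation: [-180.0, -0.1, 2.7]
ft_force: [0.3, -0.4, -1.0]
gripper_width: 0.0003
grip_force: 0.0
```

Request:
arm_command:
  series: [0.009,-0.023,0,0,0,0,1,0.018,-0.046,0,0,0,0,1,0.026,-0.069,0,0,0,0,1,0.035,-0.092,0,0,0,0,1,0.044,-0.115,0,0,0,0,1]

```text
time_s: 10.72
ee_pos: [0.5427, 0.0036, 0.2806]
orientation: [180.0, -0.1, 2.7]
ft_force: [0.5, -0.8, 0.6]
gripper_width: 0.0001
grip_force: 0.0
```

Request:
arm_command:
  series: [0.009,-0.025,0,0,0,0,1,0.018,-0.05,0,0,0,0,1,0.027,-0.075,0,0,0,0,1,0.036,-0.1,0,0,0,0,1,0.043,-0.116,0,0,0,0,1]

```text
time_s: 11.13
ee_pos: [0.5857, -0.1134, 0.2804]
orientation: [179.9, -0.1, 2.6]
ft_force: [0.9, -0.0, -0.7]
gripper_width: -0.0003
grip_force: 0.0
```

Request:
arm_command:
  series: [0,0,-0.02,0,0,0,1,0,0,-0.045,0,0,0,1,0,0,-0.07,0,0,0,1,0,0,-0.09,0,0,0,1,0,0,-0.1,0,0,0,1]

```text
time_s: 11.55
ee_pos: [0.5845, -0.111, 0.1771]
orientation: [-180.0, 0.2, 2.7]
ft_force: [-0.5, 0.1, 0.7]
gripper_width: -0.0
grip_force: 0.0
```

Run:
```python
from h import *
s=monitor.get_state();print(s["time_s"],s["ee_pos"],s["orientation"],s["ft_force"],s["gripper_width"])
a=cv2.resize(snapshot("scene")[120:260,200:380],None,fx=3.2,fy=3.2)
cv2.imwrite("pics/s3.png",a)
```

```text
11.55 [ 0.58450373 -0.11097682  0.17710462] [-179.95087675    0.18166599    2.67575338] [-0.54000157  0.10608249  0.7193276 ] -1.5822065662062307e-06
```

View pics/s3.png

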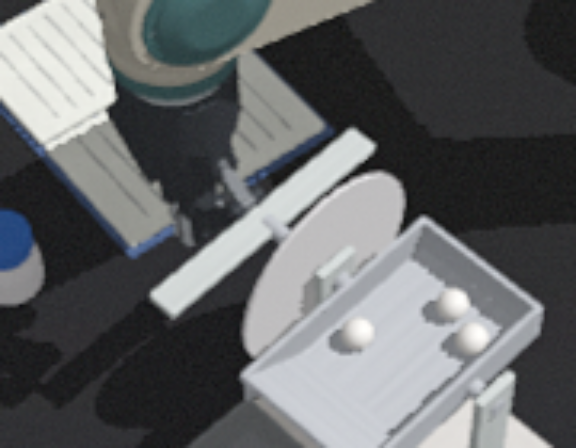

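The shut fingertips hover just above the far half of the bar. I'll lower them onto it and watch the force.

Request:
arm_command:
  series: [0,0,-0.01,0,0,0,1,0,0,-0.02,0,0,0,1,0,0,-0.027,0,0,0,1,0,0,-0.031,0,0,0,1,0,0,-0.035,0,0,0,1]

```text
time_s: 12.02
ee_pos: [0.5856, -0.1112, 0.1443]
orientation: [180.0, -0.0, 2.7]
ft_force: [-0.9, -0.2, -1.0]
gripper_width: 0.0
grip_force: 0.0
```

Request:
arm_command:
  series: [0,0,-0.002,0,0,0,1,0,0,-0.004,0,0,0,1,0,0,-0.006,0,0,0,1,0,0,-0.008,0,0,0,1,0,0,-0.01,0,0,0,1]

```text
time_s: 12.43
ee_pos: [0.5857, -0.1112, 0.1347]
orientation: [180.0, -0.0, 2.7]
ft_force: [-1.9, 0.4, 4.4]
gripper_width: 0.0
grip_force: 1.8
```

It is pushing with 4.4 N, as expected for the hinge. I'll tip in steps to about 45°, then measure the bar.

Request:
arm_command:
  series: [0,0,-0.004,0,0,0,1,0,0,-0.008,0,0,0,1,0,0,-0.012,0,0,0,1,0,0,-0.016,0,0,0,1,0,0,-0.02,0,0,0,1]

```text
time_s: 12.85
ee_pos: [0.5855, -0.1112, 0.1137]
orientation: [180.0, 0.0, 2.7]
ft_force: [-0.7, 0.1, 2.8]
gripper_width: -0.0003
grip_force: 1.2
```

Request:
arm_command:
  series: [0,0,-0.005,0,0,0,1,0,0,-0.01,0,0,0,1,0,0,-0.015,0,0,0,1,0,0,-0.019,0,0,0,1,0,0,-0.022,0,0,0,1]

```text
time_s: 13.27
ee_pos: [0.5854, -0.1111, 0.0916]
orientation: [-180.0, 0.0, 2.7]
ft_force: [1.0, 0.1, 2.8]
gripper_width: 0.0001
grip_force: 1.3
```

Run:
```python
from h import *
s=monitor.get_state();print(s["time_s"],s["ee_pos"],s["ft_force"])
a=cv2.resize(snapshot("scene")[130:290,200:400],None,fx=3.5,fy=3.5)
cv2.imwrite("pics/s4.png",a)
# predicted near-end bar top edge centre in scene crop for angles
c=camera_model("scene");K=np.array(c["camera_matrix"]);T=np.array(c["T"])
def px(p):
    q=K@(T[:3,:3].T@(np.array(p)-T[:3,3]));return ((q[:2]/q[2]-[200,130])*3.5).round(0)
u=np.array([.9989,.0471]);o=np.array([.527,-.109])
for d in (0,35,40,45,50,55,60):
    t=np.radians(d);r=[]
    for e in (-.1,.1):
        x=e*np.cos(t)+.004*np.sin(t);z=.14-e*np.sin(t)+.004*np.cos(t)
        r.append(px([*(o+u*x),z]))
    print(d,r)
```

```text
13.2667 [ 0.58541382 -0.11109682  0.09156355] [1.02465521 0.05939269 2.83582605]
0 [array([393., 113.]), array([167., 295.])]
35 [array([371.,  75.]), array([192., 330.])]
40 [array([365.,  73.]), array([199., 331.])]
45 [array([358.,  72.]), array([206., 331.])]
50 [array([350.,  72.]), array([213., 331.])]
55 [array([342.,  73.]), array([221., 329.])]
60 [array([333.,  76.]), array([230., 327.])]
```

View pics/s4.png

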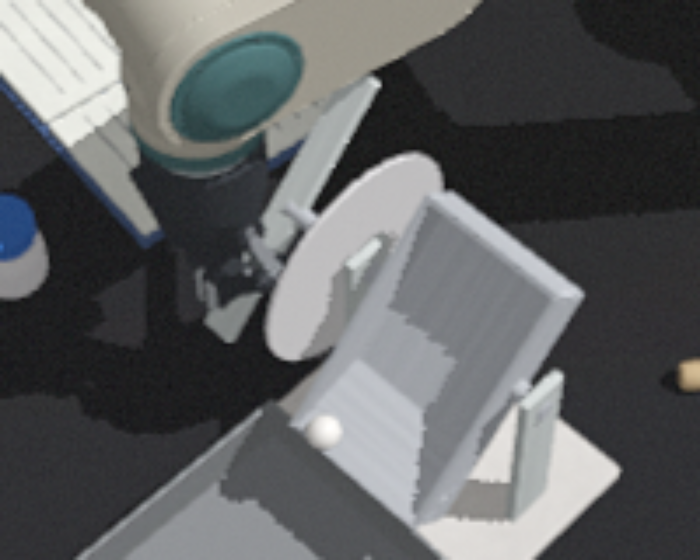

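The bar slope matches about 45°, and a ball is on its way over the lip. I'll go 8 mm lower to about 49–50° and hold for more than a second.

Request:
arm_command:
  series: [0,0,-0.003,0,0,0,1,0,0,-0.006,0,0,0,1,0,0,-0.008,0,0,0,1,0,0,-0.008,0,0,0,1,0,0,-0.008,0,0,0,1]

```text
time_s: 13.73
ee_pos: [0.5853, -0.1111, 0.0839]
orientation: [-180.0, 0.0, 2.7]
ft_force: [1.0, 0.3, -0.0]
gripper_width: 0.0001
grip_force: 0.5
```

Request:
arm_command:
  series: [0,0,0,0,0,0,1,0,0,0,0,0,0,1,0,0,0,0,0,0,1,0,0,0,0,0,0,1,0,0,0,0,0,0,1]

```text
time_s: 14.15
ee_pos: [0.5853, -0.1111, 0.0842]
orientation: [-180.0, 0.0, 2.7]
ft_force: [0.9, -0.1, -0.6]
gripper_width: -0.0001
grip_force: 0.0
```

Request:
arm_command:
  series: [0,0,0,0,0,0,1,0,0,0,0,0,0,1,0,0,0,0,0,0,1,0,0,0,0,0,0,1,0,0,0,0,0,0,1]

```text
time_s: 14.57
ee_pos: [0.5855, -0.1112, 0.0843]
orientation: [180.0, 0.0, 2.7]
ft_force: [-0.2, -0.4, 0.3]
gripper_width: -0.0004
grip_force: 0.0
```

Request:
arm_command:
  series: [0,0,0,0,0,0,1,0,0,0,0,0,0,1,0,0,0,0,0,0,1,0,0,0,0,0,0,1,0,0,0,0,0,0,1]

```text
time_s: 14.98
ee_pos: [0.5855, -0.1112, 0.0843]
orientation: [180.0, 0.0, 2.7]
ft_force: [-0.1, -1.2, 0.3]
gripper_width: -0.0002
grip_force: 0.0
```

Run:
```python
from h import *
s=monitor.get_state();print(s["time_s"],s["ee_pos"],s["ft_force"])
cv2.imwrite("pics/s5.png",cv2.resize(snapshot("scene")[130:370,200:400],None,fx=2.5,fy=2.5))
```

```text
14.9833 [ 0.58548988 -0.11117026  0.08427569] [-0.06460952 -1.2410775   0.31393808]
```

View pics/s5.png

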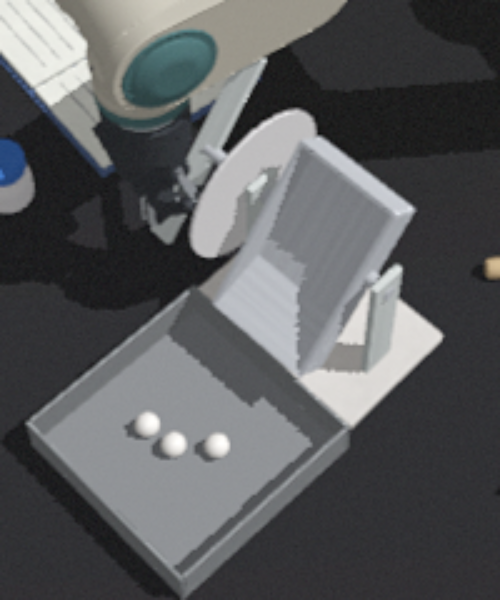

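All three balls are in the tray and the pan is at about 50°. That was my tenth picture, so from here I go by force and position. I'll rise and cross to above the near half of the bar, at TCP (0.479, -0.116).

Request:
arm_command:
  series: [0,0,0.02,0,0,0,1,0,0,0.055,0,0,0,1,0,0,0.095,0,0,0,1,0,0,0.135,0,0,0,1,0,0,0.17,0,0,0,1]

```text
time_s: 15.45
ee_pos: [0.5854, -0.1111, 0.2573]
orientation: [180.0, -0.1, 2.7]
ft_force: [0.4, -0.0, 1.1]
gripper_width: 0.0001
grip_force: 0.0
```

Request:
arm_command:
  series: [0,0,0.02,0,0,0,1,0,0,0.036,0,0,0,1,0,0,0.036,0,0,0,1,-0.015,-0.001,0.036,0,0,0,1,-0.03,-0.002,0.036,0,0,0,1]

```text
time_s: 15.87
ee_pos: [0.5552, -0.113, 0.2884]
orientation: [-180.0, 0.1, 2.7]
ft_force: [0.3, -0.0, -0.1]
gripper_width: 0.0001
grip_force: 0.0
```

Request:
arm_command:
  series: [-0.02,-0.001,0,0,0,0,1,-0.04,-0.002,0,0,0,0,1,-0.06,-0.003,0,0,0,0,1,-0.077,-0.003,0,0,0,0,1,-0.077,-0.003,0,0,0,0,1]

```text
time_s: 16.28
ee_pos: [0.4765, -0.1162, 0.2895]
orientation: [-180.0, 0.1, 2.6]
ft_force: [-0.9, -0.2, 0.1]
gripper_width: -0.0001
grip_force: 0.0
```

Request:
arm_command:
  series: [0,0,-0.015,0,0,0,1,0,0,-0.03,0,0,0,1,0,0,-0.045,0,0,0,1,0,0,-0.057,0,0,0,1,0,0,-0.067,0,0,0,1]

```text
time_s: 16.7
ee_pos: [0.4784, -0.1159, 0.2211]
orientation: [-180.0, 0.1, 2.7]
ft_force: [0.2, 0.1, -0.2]
gripper_width: 0.0004
grip_force: 0.0
```

Request:
arm_command:
  series: [0,0,-0.004,0,0,0,1,0,0,-0.008,0,0,0,1,0,0,-0.012,0,0,0,1,0,0,-0.016,0,0,0,1,0,0,-0.02,0,0,0,1]

```text
time_s: 17.12
ee_pos: [0.4792, -0.1163, 0.2043]
orientation: [179.9, -0.1, 2.7]
ft_force: [0.7, -0.2, 4.2]
gripper_width: 0.0003
grip_force: 1.6
```

Request:
arm_command:
  series: [0,0,-0.004,0,0,0,1,0,0,-0.008,0,0,0,1,0,0,-0.012,0,0,0,1,0,0,-0.016,0,0,0,1,0,0,-0.02,0,0,0,1]

```text
time_s: 17.53
ee_pos: [0.4786, -0.1162, 0.1832]
orientation: [180.0, -0.0, 2.7]
ft_force: [0.6, -0.4, 5.6]
gripper_width: 0.0
grip_force: 2.2
```

Request:
arm_command:
  series: [0,0,-0.005,0,0,0,1,0,0,-0.01,0,0,0,1,0,0,-0.015,0,0,0,1,0,0,-0.02,0,0,0,1,0,0,-0.025,0,0,0,1]

```text
time_s: 17.95
ee_pos: [0.4782, -0.1162, 0.1582]
orientation: [180.0, 0.0, 2.7]
ft_force: [-2.6, -0.1, 6.7]
gripper_width: 0.0
grip_force: 3.1
```

Request:
arm_command:
  series: [0,0,-0.003,0,0,0,1,0,0,-0.006,0,0,0,1,0,0,-0.009,0,0,0,1,0,0,-0.011,0,0,0,1,0,0,-0.012,0,0,0,1]

```text
time_s: 18.37
ee_pos: [0.4776, -0.1162, 0.1456]
orientation: [-180.0, 0.2, 2.7]
ft_force: [-3.9, -0.6, 5.5]
gripper_width: 0.0002
grip_force: 2.8
```

Request:
arm_command:
  series: [0,0,-0.001,0,0,0,1,0,0,-0.002,0,0,0,1,0,0,-0.002,0,0,0,1,0,0,-0.003,0,0,0,1,0,0,-0.003,0,0,0,1]

```text
time_s: 18.78
ee_pos: [0.4777, -0.1162, 0.1439]
orientation: [180.0, 0.1, 2.7]
ft_force: [-7.1, 0.5, 12.4]
gripper_width: 0.0001
grip_force: 6.0
```

The TCP stalls at 0.144 and the force doubles, so the stop is reached. One more firm push, then I'll retract.

Request:
arm_command:
  series: [0,0,-0.001,0,0,0,1,0,0,-0.001,0,0,0,1,0,0,-0.002,0,0,0,1,0,0,-0.002,0,0,0,1,0,0,-0.002,0,0,0,1]

```text
time_s: 19.2
ee_pos: [0.4778, -0.1163, 0.1438]
orientation: [180.0, 0.1, 2.7]
ft_force: [-12.8, 2.7, 22.4]
gripper_width: 0.0005
grip_force: 11.4
```

Request:
arm_command:
  series: [0,0,0.01,0,0,0,1,0,0,0.03,0,0,0,1,0,0,0.055,0,0,0,1,0,0,0.085,0,0,0,1,0,0,0.115,0,0,0,1]

```text
time_s: 19.62
ee_pos: [0.4778, -0.1159, 0.2561]
orientation: [-179.9, 0.2, 2.7]
ft_force: [1.5, 0.4, -0.1]
gripper_width: 0.0001
grip_force: 0.0
```

Request:
arm_command:
  series: [-0.01,-0.025,0,0,0,0,1,-0.02,-0.05,0,0,0,0,1,-0.03,-0.08,0,0,0,0,1,-0.04,-0.11,0,0,0,0,1,-0.05,-0.14,0,0,0,0,1]

```text
time_s: 20.03
ee_pos: [0.4276, -0.2571, 0.2552]
orientation: [-179.9, 0.1, 2.7]
ft_force: [0.4, -1.1, -0.1]
gripper_width: -0.0004
grip_force: 0.0
```

Run:
```python
from h import *
im=snapshot("top");a=cv2.imread("pics/top0.png")
# bar extent now vs. start (level) by brightness; lid/tile region
for n,i in (("start",a),("now",im)):
    m=cv2.cvtColor(i,cv2.COLOR_BGR2GRAY)[205:310,367:395]>140
    r,c=np.nonzero(m);print(n,r.min()+205,r.max()+205,c.min()+367,c.max()+367,m.sum())
g=cv2.cvtColor(im,cv2.COLOR_BGR2GRAY)
t=cv2.threshold(g[255:348,165:250],70,255,cv2.THRESH_BINARY_INV)[1]
_,_,st,ce=cv2.connectedComponentsWithStats(t)
print([(s.tolist(),(e+[165,255]).round(1).tolist()) for s,e in zip(st,ce) if 20<s[4]<1500])
for s,e in zip(st,ce):
    if 60<s[4]<400: print(ray("top",*(e+[165,255]),.054))
s=monitor.get_state();print(s["time_s"],s["ee_pos"],s["ft_force"])
```

```text
start 219 298 371 385 764
now 219 299 371 385 772
[([38, 34, 7, 25, 135], [205.4, 301.5])]
[0.40909014 0.34622138 0.054     ]
20.0833 [ 0.42577831 -0.26149631  0.25489538] [-2.39452417 -2.79632902  0.03346343]
```

The bar covers the same pixels as at the start, so the pan is level. The lid handle is at (0.409, 0.346), within 4 mm of the tile centre, and the arm is clear. I'll let it settle and hand in.

Request:
arm_command:
  series: [0,0,0,0,0,0,1,0,0,0,0,0,0,1,0,0,0,0,0,0,1,0,0,0,0,0,0,1,0,0,0,0,0,0,1]

```text
time_s: 20.5
ee_pos: [0.4289, -0.2553, 0.2563]
orientation: [-180.0, 0.0, 2.8]
ft_force: [0.3, 0.1, -0.1]
gripper_width: 0.0003
grip_force: 0.0
```

```bash
python3 -c "
from plant import bot
print(bot.close_job())"
```

```text
the job is handed in; nothing more can be done
None
```

The job is handed in at about 20.5 s with no verdict returned: the lid lies about 4 mm from the tile's centre, all three balls were in the tray when last seen, the pan is level against its stop, and the arm touches nothing.

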